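# Set aside the reagent bottle whose cap is loose

## Task

One of the two amber bottles has not been closed properly: its cap stands up off the neck collar. With that bottle standing where it is, give its cap a test twist of an eighth of a turn or more, either way, then set the bottle gently down, upright, inside the shallow white tray. Leave the tightly capped bottle standing where it is.

Things in the scene. Friction and masses are not known exactly. Their poses are not given: they have to be found in the camera images.
- loose_bottle: Amber glass bottle, 66 mm across to 92 mm up, sloping in to a 29 mm neck, 33 mm collar at 120-124 mm; white label, 0.3-0.5 kg. Black round ribbed cap, 38 mm across, stands loose at 137-163 mm above the base: 13 mm of neck shows between collar and cap, top 12 mm higher than its twin's. Thread still holds: it can be lifted by the cap. Origin: centre of underside, z up. On the bench, left or right.
- cap (a joint): Turn of the loose cap on its bottle, rad: starts within -0.15 to 0.15, grows anticlockwise seen from above, stops at -1.6 and 1.6. Turns easily (0.02 N m), so the bottle's weight keeps the bottle still meanwhile; the cap stays where it is left and keeps its height.
- tight_bottle: The same bottle and cap, but the cap is screwed down tight: it stands at 125-151 mm, right on the collar, and will not turn on the bottle. Origin: centre of the underside, on the bench, z up.
- tray: Shallow open white plastic tray, fixed to the bench, empty: 180 mm (its x) by 220 mm (its y), walls 5 mm thick and 35 mm high, inner floor 5 mm above its origin. Origin: centre of the underside.
There are look-alikes about, which are no part of the job. Leave any green look-alike of the loose_bottle alone. What is shaped like the tight_bottle but red is not meant.

How it is judged (in metres and radians):
On the way:
1. the loose cap has been twisted well round (0.5 rad or more from its mid value) while its bottle stands upright in its place on the bench ((value of joint cap above 0.5 rad or value of joint cap below -0.5 rad) and distance of loose_bottle from where it was at the start of the episode below 0.03 m and angle between loose_bottle's own z axis and vertical below 0.17 rad), for 0.1 s.
At the end, for the whole second after the job is handed in: The loose-capped bottle stands upright (within 10 degrees) and still on the tray's floor, inside its walls (base no more than 12 mm above the tray's underside); the tight-capped bottle stands upright within 30 mm of where it was (x of loose_bottle in the frame of tray between -0.085 and 0.085 m and y of loose_bottle in the frame of tray between -0.105 and 0.105 m and z of loose_bottle in the frame of tray below 0.012 m and angle between each of loose_bottle, tight_bottle's own z axis and vertical below 0.17 rad and linear speed of loose_bottle below 0.02 m/s and distance of tight_bottle from where it was at the start of the episode below 0.03 m); the robot touches nothing.
It fails at once if the loose-capped bottle is dropped (falls freely from more than about 18 mm) (linear speed of loose_bottle above 0.6 m/s and contact force between the fingers and loose_bottle below 0.1 N).
It fails at once if a bottle is knocked over (angle between loose_bottle's own z axis and vertical above 0.7 rad or angle between tight_bottle's own z axis and vertical above 0.5 rad).
It fails at once if the tight-capped bottle is lifted off the bench (height (world z) of tight_bottle above 0.03 m).
It also fails if it takes over 45 s, if anything falls off the work surface, if the arm or the gripper's body presses on something with over 40 N, if the wrist force passes 120 N, or if a joint passes its speed limit or range.

## Robot

A 6-joint arm with a two-finger parallel gripper is mounted at the origin on the work surface. World frame = base frame: x ahead of the robot, y to its left, z up, the work surface at z = 0. Lengths are in mm, angles in rad, forces in N, time in s.
With the tool pointing down it reaches from about 400 to 925 mm from the base axis. Payload 12.5 kg.
Tool frame: the origin (TCP) lies midway between the tips of the shut fingers; the grasp point (between the pads) lies 19 mm behind it (env.tcp_to_grasp is the distance from the TCP to the grasp point, in mm); z points along the fingers, y is the line along which they close (so a half turn about z gives the same grasp; the last joint's range is limited). The gripper opens to 95 mm and grips with 3 to 60 N. Pads are 20 mm wide; open, the fingers measure 119 mm over their backs; the gripper's body (75 mm by 180 mm) begins 59 mm behind the grasp point.
Start: joints at [-1.385, 0.491, 1.559, -0, 1.092, -0.106], TCP at [179.821, -598.591, 214.661] pointing down, gripper open.
Joint ranges: [-3.1, 3.1], [-0.84, 2.19], [0.05, 2.79], [-1.13, 4.28], [0.06, 2.93], [-2.69, 2.69]. Speed limits (rad/s): [2.22, 2.22, 2.79, 3.14, 3.14, 3.14].

## Interface

Orientations are given as [roll, pitch, yaw] about the fixed x, y, z axes, in that order (R = Rz(yaw) Ry(pitch) Rx(roll)).
In Python, from cell import env gives the robot as it stands. The module is installed in compiled form; this text tells all that it offers.
- The arm moves only by the tool step_arm, never from a script. Its argument "plan" is a list that holds one entry, the list of rows, each a list of 5 numbers: the shift along the tool's x, y, z in mm, then the turn about the tool's z in degrees, then the opening, from -1 (shut) to 1 (fully open). A call has 1 to 8 rows; each row is the pose to reach, as a shift and turn from the pose commanded when the call began, along the tool's axes at that moment; what a row does not reach only later rows make up. A row lasts 1/12 s, in which the tool goes at most 41.7 mm and 7.16 degrees, less where a joint would pass 70% of its speed; a pose out of reach is approached as far as the arm can. A call with a gripper value outside its range is refused whole. The fingers move at their own pace and stop on an object; the grip force is fixed at half the most. Time passes only in rows, so rows that repeat a pose let the fingers close. It gives the time, the measured TCP pose, the force, the opening and the grip force at its end, in the units of the state.
- env.state(): the state, without advancing time (a new reading comes with each control period).
- env.read_camera(name): name is "scene" or "side" or "wrist"; returns the picture (480x640x3 uint8, blue, green, red); there is no depth.
- env.get_calibration(name): a dict with "K" (3x3 intrinsics, pixels), "D" ([k1, k2, p1, p2, k3] as OpenCV has them; the pictures are not rectified), "extrinsics" (4x4, takes a point from world to camera coordinates). Camera axes: x right, y up, looking along -z (the intrinsics and any distortion apply to the point x, -y, -z); pixel columns grow to the right and rows downward; lengths in mm; the calibration is good to about 2 mm. A picture is of the moment at which its call begins: read the wrist's pose just before it. get_calibration takes no time and is no camera call; for the wrist camera it gives the pose at the moment of the call.
- env.job_done(): hands the job in; it is judged then, once.
The state is a dict: "t": time; "joints": joint angles; "qvel": joint speeds; "tau": joint torques, N m; "eef_pos": TCP position; "tcp_rot": TCP orientation; "ft_force": force on the tool from outside, world axes, zero at the start; "moment": the same for the moment, N m; "opening": opening from 0.0 (shut) to 1.0 (fully open); "grip_force": force on a finger pad.
Only numpy, scipy, OpenCV 4.12 (cv2) and the standard library are available. Lean on these libraries where they do the work, as an engineer would, in place of code of your own. Each camera call takes 0.05 s, during which the arm holds its last target. There are 200 camera calls.

## Working session

There is one attempt and no reset: what is moved stays moved. The work goes in short steps, Python scripts to look and compute and a tool call to move; the robot and the scene stay as the last step left them, time stands still between calls to the robot, and variables do not carry over. Pictures are saved under pics/ and viewed, at most 10 in all, crops included, and the job is handed in when it is done.

Besides the shell and the picture viewer there is one more tool, called after "Emit:" in YAML: its name, and indented under it one key for each argument. step_arm: Moves the arm, as the interface text tells. Its arguments: {"type":"object","properties":{"plan":{"type":"array"}},"required":["plan"]}

```bash
mkdir -p pics
python3 - <<'E'
from cell import env
import cv2
for n in("scene","side"):
    cv2.imwrite(f"pics/{n}0.png",env.read_camera(n)); c=env.get_calibration(n);print(c)
s=env.state();print(s['t'],s['eef_pos'],s['tcp_rot'],env.tcp_to_grasp)
E
```

```text
{'K': array([[536.13144543,   0.        , 325.37781016],
       [  0.        , 536.13144543, 231.54896486],
       [  0.        ,   0.        ,   1.        ]]), 'D': array([-0.030059,  0.      ,  0.      ,  0.      ,  0.      ]), 'extrinsics': array([[ 5.68129720e-01,  8.22762900e-01, -1.70244457e-02,
        -3.43772543e+02],
       [-5.97616189e-01,  4.26708327e-01,  6.78804018e-01,
         2.30328804e+02],
       [ 5.65759235e-01, -3.75474652e-01,  7.34122111e-01,
        -1.42719750e+03],
       [ 0.00000000e+00,  0.00000000e+00,  0.00000000e+00,
         1.00000000e+00]])}
{'K': array([[540.78500702,   0.        , 320.53360067],
       [  0.        , 540.78500702, 247.77981461],
       [  0.        ,   0.        ,   1.        ]]), 'D': array([-0.14536044,  0.        ,  0.        ,  0.        ,  0.        ]), 'extrinsics': array([[-8.48582259e-01, -5.29062722e-01, -8.86714587e-04,
         4.76780859e+02],
       [ 2.90548166e-01, -4.67419740e-01,  8.34925476e-01,
        -2.28421828e+02],
       [-4.42142413e-01,  7.08245313e-01,  5.50362302e-01,
        -7.47206591e+02],
       [ 0.00000000e+00,  0.00000000e+00,  0.00000000e+00,
         1.00000000e+00]])}
0.1 [ 179.78549581 -598.35191562  214.14020293] [-3.14061191e+00 -1.02928306e-04  2.91787777e-01] 18.8
```

View pics/scene0.png

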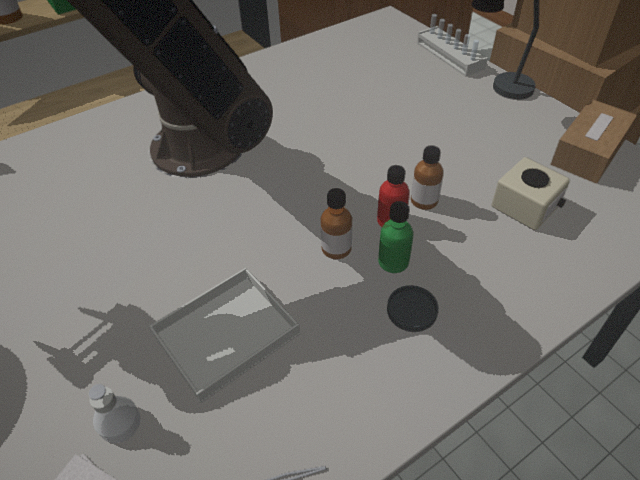

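View pics/side0.png

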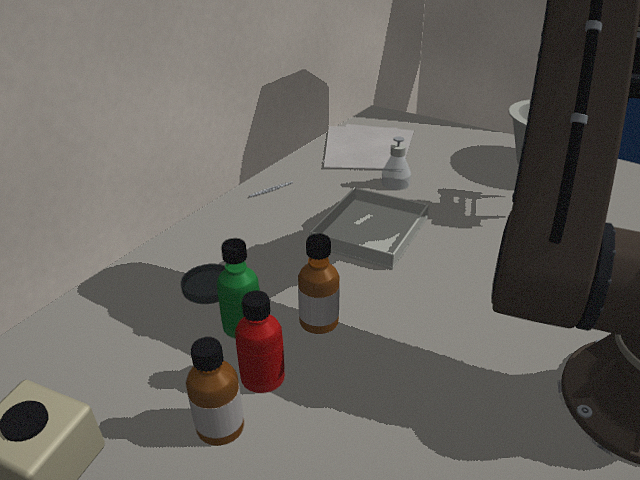

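The scene view shows one amber bottle at (336,225) with its cap at (336,198), near the tray (225,330), and the other amber bottle at (428,180). In the side view the first is at (318,285) and seems to show neck under its cap. The other is at (213,395). I'll enlarge both to confirm.

```bash
cat > h.py <<'E'
import numpy as np, cv2
from cell import env
def ray(n,uv,c=None):
    c=c or env.get_calibration(n);E=c['extrinsics']
    p=cv2.undistortPoints(np.array([[uv]],float),c['K'],c['D'])[0,0]
    d=E[:3,:3].T@np.array([p[0],-p[1],-1]);o=-E[:3,:3].T@E[:3,3];return o,d/np.linalg.norm(d)
def atz(n,uv,z,c=None):
    o,d=ray(n,uv,c);return o+d*(z-o[2])/d[2]
def tri(a,b):
    (o1,d1),(o2,d2)=ray("scene",a),ray("side",b)
    s=np.linalg.lstsq(np.c_[d1,-d2],o2-o1,rcond=None)[0];p,q=o1+s[0]*d1,o2+s[1]*d2
    return ((p+q)/2).round(1),np.linalg.norm(p-q).round(1)
E
python3 - <<'E'
from h import *
a=cv2.imread("pics/scene0.png");b=cv2.imread("pics/side0.png")
r=lambda i,x,y,w,h:cv2.resize(i[y:y+h,x:x+w],(400,300),interpolation=cv2.INTER_CUBIC)
cv2.imwrite("pics/crop.png",np.vstack([np.hstack([r(a,290,180,120,90),r(a,370,140,120,90)]),np.hstack([r(b,240,230,160,120),r(b,140,330,160,120)])]))
print("A cap",tri((336.5,199),(318.5,246)),"B cap",tri((431.5,155),(207.5,353)))
print("green cap",tri((400,212),(234,250)),"red",tri((396.5,174),(256.5,306)))
for uv in [(247,272),(151,327),(201,395),(298,327)]:print(atz("scene",uv,35).round())
E
```

```text
A cap (array([511.2,  91.7, 149.4]), np.float64(5.3)) B cap (array([509.6, 347.8, 137.2]), np.float64(4.2))
green cap (array([613.5, 169.3, 150.4]), np.float64(4.9)) red (array([513.4, 245.1, 137.8]), np.float64(5.1))
[ 484. -109.   35.]
[ 495. -321.   35.]
[ 673. -303.   35.]
[654. -95.  35.]
```

View pics/crop.png

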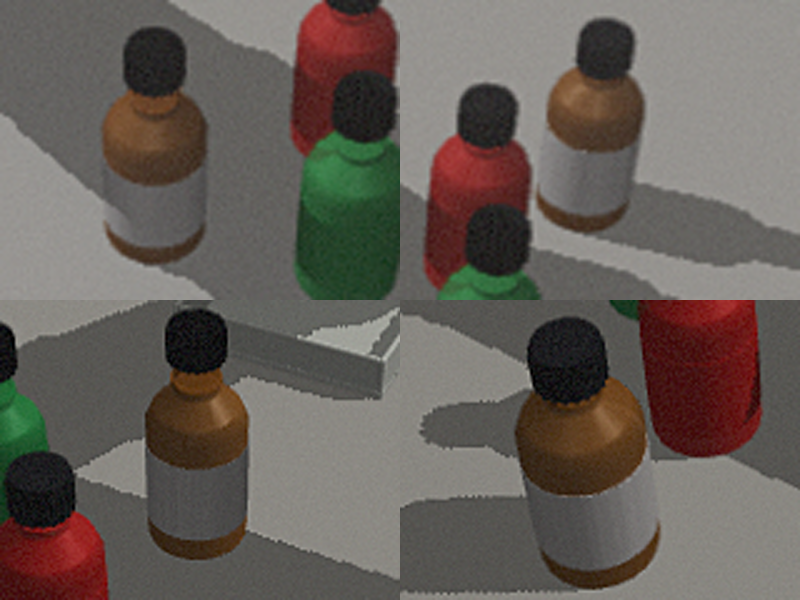

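Bottle A is the loose one. It shows bare neck under the cap, and its cap centre is at (511, 92, 149), close to the 150 expected; the twin's measured 137. The tray centre is about (577, -207). I'll approach by way of the tray.

Emit:
step_arm:
  plan:
    - [[476,-265,-40,0,1],[476,-265,-40,0,1],[476,-265,-40,0,1],[476,-265,-40,0,1],[476,-265,-40,0,1],[476,-265,-40,0,1],[476,-265,-40,0,1],[476,-265,-40,0,1]]

```text
t: 0.77
eef_pos: [412.5, -358.4, 239.1]
tcp_rot: [-3.141, 0.0, 0.292]
ft_force: [0.4, -1.4, 1.2]
opening: 1.005
grip_force: 0.0
```

Emit:
step_arm:
  plan:
    - [[176,-344,-20,0,1],[176,-344,-20,0,1],[176,-344,-20,0,1],[176,-344,-20,0,1],[176,-344,-20,0,1],[176,-344,-20,0,1],[176,-344,-20,0,1],[176,-344,-20,0,1]]

```text
t: 1.43
eef_pos: [471.2, -30.7, 256.3]
tcp_rot: [3.142, 0.0, 0.292]
ft_force: [0.6, 0.0, 0.2]
opening: 0.999
grip_force: 0.0
```

Run:
```python
from h import *
s=env.state();c=env.get_calibration("wrist");im=env.read_camera("wrist");cv2.imwrite("pics/w1.png",im)
import pickle;pickle.dump(c,open("w1.pkl","wb"))
print(s['t'],s['eef_pos'],s['joints'],c['extrinsics'],c['K'])
```

```text
1.4333 [471.22888762 -30.69317897 256.34825326] [-2.04997257e-01  2.25949811e-01  1.86112179e+00 -1.05950889e-04
  1.05454948e+00  1.07423567e+00] [[ 2.86940444e-01 -9.57947829e-01 -1.06707781e-03 -1.64606558e+02]
 [ 9.22156242e-01  2.76520856e-01 -2.70488597e-01 -3.83365266e+02]
 [ 2.59409034e-01  7.66301057e-02  9.62722587e-01 -5.50838466e+02]
 [ 0.00000000e+00  0.00000000e+00  0.00000000e+00  1.00000000e+00]] [[412.87006318   0.         316.36171824]
 [  0.         412.87006318 244.08413294]
 [  0.           0.           1.        ]]
```

View pics/w1.png

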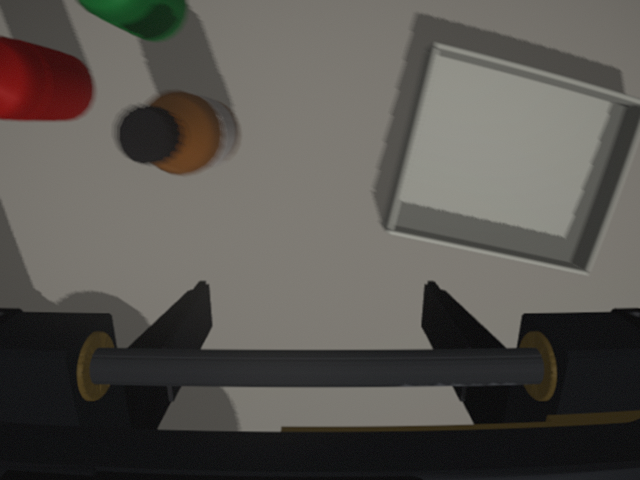

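The wrist view shows the cap of the loose bottle at about (147,134) and the tray's rim corners at (436,45), (639,104), (588,272) and (389,231).

Run:
```python
from h import *
import pickle;c=pickle.load(open("w1.pkl","rb"))
print(atz("wrist",(147,134),163,c),atz("wrist",(149,134),150,c))
q=np.array([atz("wrist",u,35,c) for u in[(436,45),(639,104),(588,272),(389,231)]]);print(q.round(),q.mean(0))
```

```text
[510.8976315   92.02497544 163.        ] [509.64732441  95.73142657 150.        ]
[[ 644.  -90.   35.]
 [ 659. -295.   35.]
 [ 490. -320.   35.]
 [ 471. -105.   35.]] [ 566.36233186 -202.50004965   35.        ]
```

Emit:
step_arm:
  plan:
    - [[73.5,-106,0,0,1],[73.5,-106,0,0,1],[73.5,-106,0,0,1],[73.5,-106,0,0,1],[73.5,-106,0,0,1],[73.5,-106,40,0,1],[73.5,-106,60,0,1],[73.5,-106,60,0,1]]

```text
t: 2.15
eef_pos: [509.3, 88.7, 192.8]
tcp_rot: [-3.14, 0.006, 0.291]
ft_force: [-0.3, 0.6, 0.3]
opening: 1.003
grip_force: 0.0
```

Run:
```python
from h import *
s=env.state();c=env.get_calibration("wrist");im=env.read_camera("wrist");cv2.imwrite("pics/w2.png",im)
print(s['t'],s['eef_pos'],s['tcp_rot'])
for p in [(511,92.5,163),(511,92.5,137)]:
    v=c['extrinsics'][:3]@np.array([*p,1]);print(cv2.projectPoints(np.array([[v[0],-v[1],-v[2]]]),np.zeros(3),np.zeros(3),c['K'],c['D'])[0].ravel())
```

```text
2.15 [509.28110539  88.70478588 192.79928248] [-3.14029802  0.00642864  0.29094331]
[309.87354168 274.74861868]
[310.66684329 258.99497952]
```

View pics/w2.png

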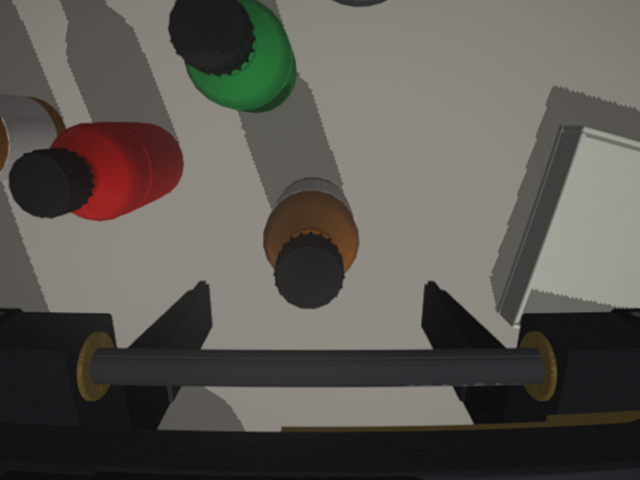

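The cap is at (309,274), right where (511, 92.5) projects, and centred between the fingers. I'll descend most of the way and let it settle.

Emit:
step_arm:
  plan:
    - [[0,0,20,0,1],[0,0,40,0,1],[0,0,50,0,1],[0,0,50,0,1],[0,0,50,0,1],[0,0,50,0,1]]

```text
t: 2.7
eef_pos: [512.0, 89.7, 147.6]
tcp_rot: [3.141, -0.002, 0.291]
ft_force: [-0.2, -0.5, -0.2]
opening: 1.001
grip_force: 0.0
```

Emit:
step_arm:
  plan:
    - [[0,-3,8,0,1],[0,-3,16,0,1],[0,-3,16,0,1],[0,-3,16,0,1],[0,-3,16,0,0.2],[0,-3,16,0,-0.1],[0,-3,16,0,-0.1]]

```text
t: 3.28
eef_pos: [510.6, 92.8, 130.4]
tcp_rot: [3.141, -0.0, 0.292]
ft_force: [-0.5, 0.2, 0.4]
opening: 0.843
grip_force: 0.0
```

Emit:
step_arm:
  plan:
    - [[0,0,0,0,-0.1],[0,0,0,0,-0.1],[0,0,0,0,-0.1],[0,0,0,0,-0.1],[0,0,0,0,-0.1],[0,0,0,0,-0.1],[0,0,0,0,-0.1],[0,0,0,0,-0.1]]

```text
t: 3.95
eef_pos: [510.5, 92.8, 130.2]
tcp_rot: [3.142, 0.0, 0.292]
ft_force: [0.1, 0.0, -0.4]
opening: 0.455
grip_force: 0.0
```

Emit:
step_arm:
  plan:
    - [[0,0,0,0,-1],[0,0,0,0,-1],[0,0,0,0,-1],[0,0,0,0,-1],[0,0,0,0,-1],[0,0,0,0,-1]]

```text
t: 4.45
eef_pos: [510.5, 92.9, 130.3]
tcp_rot: [3.142, 0.0, 0.292]
ft_force: [-0.3, 1.0, 0.9]
opening: 0.379
grip_force: 30.0
```

Emit:
step_arm:
  plan:
    - [[0,0,0,-6,-1],[0,0,0,-12,-1],[0,0,0,-18,-1],[0,0,0,-24,-1],[0,0,0,-30,-1],[0,0,0,-36,-1],[0,0,0,-42,-1],[0,0,0,-48,-1]]

```text
t: 5.12
eef_pos: [510.3, 92.9, 130.3]
tcp_rot: [-3.141, -0.0, 1.135]
ft_force: [-1.7, 2.6, 2.8]
opening: 0.372
grip_force: 30.0
```

Emit:
step_arm:
  plan:
    - [[0,0,0,-5,-1],[0,0,0,-5,-1],[0,0,0,-5,-1],[0,0,0,-5,-1]]

```text
t: 5.45
eef_pos: [510.4, 92.9, 130.3]
tcp_rot: [-3.141, 0.0, 1.214]
ft_force: [-2.0, 1.1, 3.1]
opening: 0.373
grip_force: 30.0
```

Run:
```python
from h import *
s=env.state();im=env.read_camera("side");im2=env.read_camera("scene")
print(s['t'],s['eef_pos'],s['tcp_rot'],s['moment'],s['opening'])
b=lambda i,x,y:cv2.resize(i[y:y+150,x:x+100],(400,600),interpolation=cv2.INTER_CUBIC)
cv2.imwrite("pics/t1.png",np.hstack([b(im,270,200),b(im2,290,130)]))
```

```text
5.45 [510.40429415  92.86327596 130.30396987] [-3.14147345e+00  3.69331895e-05  1.21384668e+00] [0.42307136 0.36575574 0.04688057] 0.3733032669692838
```

View pics/t1.png

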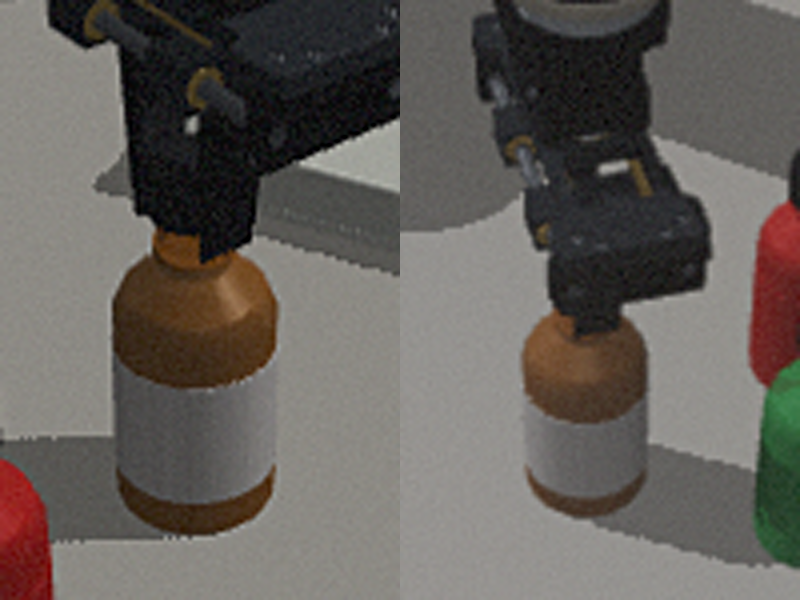

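The bottle still stands upright in place with its cap gripped, and the tool turned 0.92 rad. Next I lift it.

Emit:
step_arm:
  plan:
    - [[0,0,-5,0,-1],[0,0,-12,0,-1],[0,0,-22,0,-1],[0,0,-37,0,-1],[0,0,-52,0,-1],[0,0,-67,0,-1],[0,0,-76,0,-1],[0,0,-80,0,-1]]

```text
t: 6.22
eef_pos: [510.9, 92.8, 212.0]
tcp_rot: [3.139, -0.001, 1.217]
ft_force: [-0.1, 0.2, -4.8]
opening: 0.37
grip_force: 30.0
```

It's lifted, and the force reads about 4.8 N. Now I carry it over the tray with gentle ramps.

Emit:
step_arm:
  plan:
    - [[-5,3,0,0,-1],[-15,9,0,0,-1],[-30,19,0,0,-1],[-49,31,0,0,-1],[-70,44,0,0,-1],[-91,57,0,0,-1],[-112,70,0,0,-1],[-133,83,0,0,-1]]

```text
t: 6.88
eef_pos: [541.9, -62.9, 209.2]
tcp_rot: [-3.14, 0.0, 1.216]
ft_force: [0.7, -0.2, -4.5]
opening: 0.373
grip_force: 30.0
```

Emit:
step_arm:
  plan:
    - [[-21,13,0,0,-1],[-42,26,0,0,-1],[-62,39,0,0,-1],[-80,50,0,0,-1],[-97,61,0,0,-1],[-110,69,0,0,-1],[-120,75,0,0,-1],[-125,79,0,0,-1]]

```text
t: 7.55
eef_pos: [572.7, -207.0, 209.5]
tcp_rot: [-3.141, 0.0, 1.216]
ft_force: [-1.1, 0.3, -4.2]
opening: 0.371
grip_force: 30.0
```

Emit:
step_arm:
  plan:
    - [[0,0,0,0,-1],[0,0,0,0,-1],[0,0,0,0,-1],[0,0,0,0,-1]]

```text
t: 7.88
eef_pos: [572.9, -204.4, 210.4]
tcp_rot: [-3.141, -0.0, 1.218]
ft_force: [-0.7, -0.1, -4.3]
opening: 0.375
grip_force: 30.0
```

Run:
```python
from h import *
s=env.state();im=env.read_camera("side");im2=env.read_camera("scene")
print(s['t'],s['eef_pos'],s['tcp_rot'],s['ft_force'],s['opening'],s['grip_force'])
b=lambda i,x,y:cv2.resize(i[y:y+225,x:x+150],(400,600),interpolation=cv2.INTER_CUBIC)
cv2.imwrite("pics/t2.png",np.hstack([b(im,300,80),b(im2,150,190)]))
```

```text
7.8833 [ 572.91781128 -204.44322703  210.35204698] [-3.14146026e+00 -4.72014552e-05  1.21777768e+00] [-0.68038973 -0.11481956 -4.32097826] 0.3746424354207613 29.999447464942932
```

View pics/t2.png

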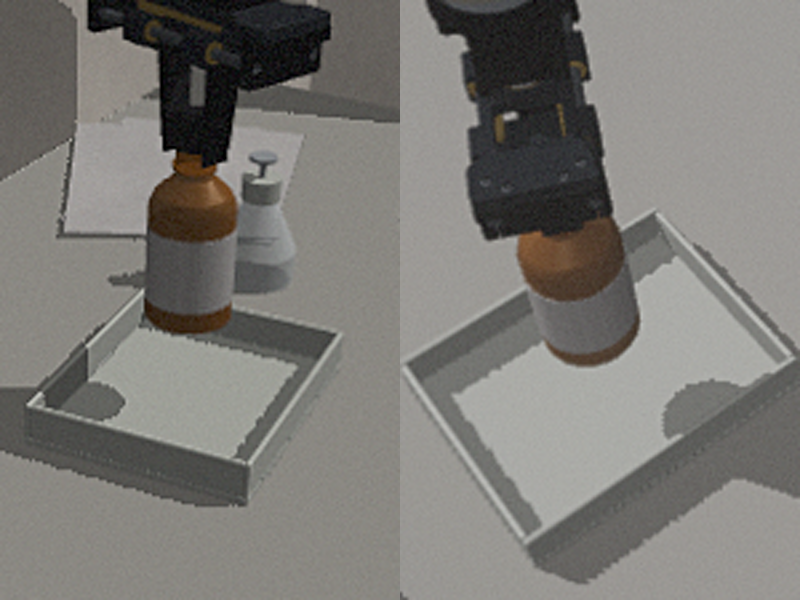

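The bottle hangs upright above the middle of the tray. I'll lower it now.

Emit:
step_arm:
  plan:
    - [[0,0,8,0,-1],[0,0,20,0,-1],[0,0,34,0,-1],[0,0,48,0,-1],[0,0,59,0,-1],[0,0,66,0,-1],[0,0,69,0,-1],[0,0,70,0,-1]]

```text
t: 8.65
eef_pos: [573.0, -205.3, 139.8]
tcp_rot: [-3.141, 0.0, 1.217]
ft_force: [0.5, 0.4, -4.0]
opening: 0.373
grip_force: 30.0
```

Emit:
step_arm:
  plan:
    - [[0,0,0,0,-1],[0,0,0,0,-1],[0,0,1,0,-1],[0,0,2,0,-1],[0,0,3,0,-1],[0,0,3,0,-1]]

```text
t: 9.15
eef_pos: [573.0, -205.3, 137.2]
tcp_rot: [3.142, 0.0, 1.217]
ft_force: [-0.5, -1.7, -5.1]
opening: 0.374
grip_force: 30.0
```

Emit:
step_arm:
  plan:
    - [[0,0,0.5,0,-1],[0,0,1,0,-1],[0,0,1.5,0,-1],[0,0,2,0,-1],[0,0,2,0,-1],[0,0,2,0,-1]]

```text
t: 9.65
eef_pos: [573.0, -205.4, 135.3]
tcp_rot: [3.142, 0.0, 1.217]
ft_force: [-0.4, 0.1, -3.9]
opening: 0.372
grip_force: 30.0
```

Emit:
step_arm:
  plan:
    - [[0,0,0.5,0,-1],[0,0,1,0,-1],[0,0,1,0,-1],[0,0,1,0,-1]]

```text
t: 9.98
eef_pos: [573.2, -205.5, 135.2]
tcp_rot: [3.14, 0.0, 1.217]
ft_force: [-1.6, 1.7, 6.1]
opening: 0.374
grip_force: 30.0
```

The force rose to +6 N, so the bottle is on the tray floor. I'll open the fingers and let it settle.

Emit:
step_arm:
  plan:
    - [[0,0,0,0,0],[0,0,0,0,0.3],[0,0,0,0,0.6],[0,0,0,0,0.6],[0,0,0,0,0.6],[0,0,0,0,0.6],[0,0,0,0,0.6],[0,0,0,0,0.6]]

```text
t: 10.65
eef_pos: [573.0, -205.4, 134.2]
tcp_rot: [3.142, 0.0, 1.217]
ft_force: [0.4, -0.2, 0.4]
opening: 0.799
grip_force: 0.0
```

Emit:
step_arm:
  plan:
    - [[0,0,-15,0,0.6],[0,0,-40,0,0.6],[0,0,-70,0,0.6],[0,0,-105,0,0.6],[0,0,-120,0,0.6],[0,0,-120,0,0.6],[0,0,-120,0,0.6],[0,0,-120,0,0.6]]

```text
t: 11.32
eef_pos: [572.6, -205.1, 253.1]
tcp_rot: [-3.14, -0.0, 1.217]
ft_force: [0.0, -0.4, -0.4]
opening: 0.801
grip_force: 0.0
```

Run:
```python
from h import *
s=env.state();im=env.read_camera("side");im2=env.read_camera("scene")
print(s['t'],s['eef_pos'],s['opening'],s['qvel'].round(3) if hasattr(s['qvel'],'round') else s['qvel'])
cv2.imwrite("pics/t3.png",np.hstack([im[:,140:540],im2[:,100:500]]))
```

```text
11.3167 [ 572.56458959 -205.14577514  253.10315837] 0.8012643972274548 [-0.001  0.013  0.004 -0.001  0.     0.002]
```

View pics/t3.png

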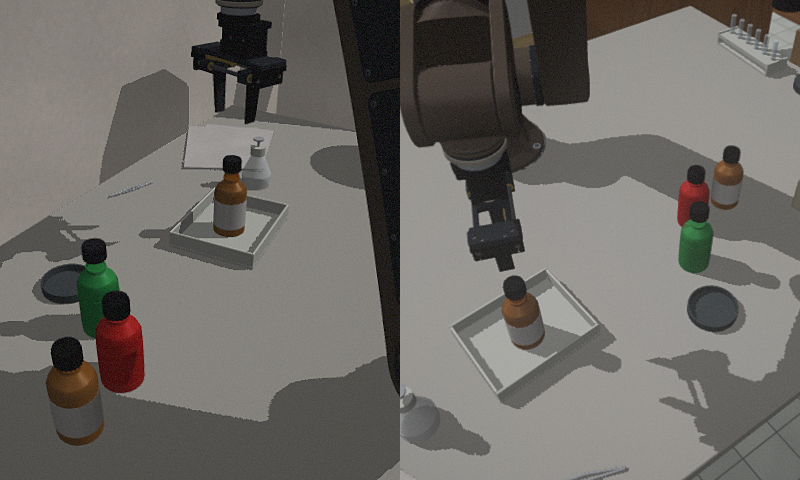

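The bottle stands upright on the tray floor, at (230,205) in the side half and (522,315) in the scene half of the picture. The gripper is clear and the other bottles haven't moved.

```bash
python3 -c "
from cell import env
print(env.job_done())"
```

```text
the job is handed in; nothing more can be done
None
```

I turned the loose bottle's cap about 0.9 rad (measured at the gripper) with the bottle in place, then set it upright in the tray, left the tight-capped bottle untouched, and handed the job in; no verdict came back.

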